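Press the axle cap home on an instrument roller

ROBOT

A 6-joint arm with a two-finger parallel gripper is mounted at the origin on the work surface. World frame = base frame: x ahead of the robot, y to its left, z up, the work surface at z = 0. Lengths are in mm, angles in rad, forces in N, time in s.
With the tool pointing down it reaches from about 350 to 850 mm from the base axis. Payload 8.1 kg.
Tool frame: the origin (TCP) lies at the very end of the fingers, on their centre line; the grasp point (between the pads) lies 19 mm behind it; z points along the fingers, y is the direction in which the jaws open and shut (so a half turn about z gives the same grasp; the last joint's range is limited). The gripper opens to 85 mm and grips with 20 to 120 N. Pads are 22 mm wide; open, the fingers measure 114 mm over their backs; the gripper's body (76 mm by 85 mm) begins 54 mm behind the grasp point. The pads swing forward as they close: fully open they stand 13 mm farther back than shut.
Start: joints at [1.143, 0.13, 1.488, -0, 1.523, -0.085], TCP at [201.654, 565.103, 231.292] pointing down, gripper open.
Joint ranges: [-2.96, 2.96], [-0.89, 2.26], [0.02, 2.5], [-1.34, 4.48], [0, 2.73], [-2.66, 2.66]. Speed limits (rad/s): [2.39, 2.39, 2.79, 3.14, 3.14, 3.14].

INTERFACE

Orientations are given as a rotation vector (axis times angle).
In Python, from station import sense, snapshot, sign_off, trace gives the robot as it stands. The module is installed in compiled form; this text tells all that it offers.
- The arm moves only by the tool carry_out, never from a script. Its argument "targets" is a list of rows, each an object with "dp": the shift along the tool's x, y, z as a fraction of full scale, a list of three; "spin": the turn about the tool's z as a fraction of full scale. In form: [{"dp": [dx, dy, dz], "spin": spin}, ...]. A call has 1 to 12 rows; each row shifts and turns the pose as measured when the row begins, along the tool's axes as they then stand; what a row does not reach is not made up. Full scale, the value 1, is 0.5 m for a shift and 90 degrees for a turn. A row lasts 1/8 s, in which the tool goes at most 62.5 mm and 10.7 degrees, less where a joint would pass 70% of its speed; a pose out of reach is approached as far as the arm can. A call with a number of a shift or a turn outside -1 to 1 is refused whole. A call with a gripper value outside its range is refused whole. "jaw" is the opening, from 0 (shut) to 1 (fully open), set as the call begins (left out, the last holds). The fingers move at their own pace and stop on an object; the grip force is fixed at half the most. Time passes only in rows, so rows that do not move let the fingers close. It gives the time, the measured TCP pose, the force and the opening at its end, in the units of the state.
- sense(): the state, without advancing time (a new reading comes with each control period).
- snapshot(name): name is "scene" or "top"; returns a dict with "pixels" (480x640x3 uint8, red, green, blue), "vertical_fov" (degrees; the focal length in pixels is half the picture's height over the tangent of half this angle, whatever the lens; pixels are square), "cx", "cy" (the principal point, pixels), "D" ([k1, k2, p1, p2, k3] as OpenCV has them; the pictures are not rectified), "eye" and "rotation" of the camera in the world. Camera axes: x right, y down, z forward; pixel columns grow to the right and rows downward; lengths in mm; the calibration is good to about 2 mm. A picture is of the moment at which its call begins. There is no depth.
- sign_off(): hands the job in, once; it reports no verdict.
Trained networks look in a picture, given as the dict that the camera call returned (one of the last four; its "shot" number tells which), for a name from the list of things; names that differ only in an ending like _2 or _b are one class to them, and where a whole thing is asked for, a point or a joint stands for the part that bears it (a point fixed in the world has none). Each returns a list of dicts, best first, with "confidence" (0 to 1); they miss things now and then, are a little off and sometimes report something else, mostly with a low value. They report only what shows in the picture. A call takes as long as a camera call.
- trace(picture, thing): "region" (480x640 bool, what is visible of it) and "uv" ([column, row] in pixels, amid what is visible of it).
The state is a dict: "clock": time; "joint_positions": joint angles; "joint_vel": joint speeds; "joint_torque": joint torques, N m; "eef_pos": TCP position; "ee_rot": TCP orientation; "force": force on the tool from outside, world axes, zero at the start; "moment": the same for the moment, N m; "width": opening from 0.0 (shut) to 1.0 (fully open).
Only numpy, scipy, OpenCV 4.12 (cv2) and the standard library are available. Lean on these libraries where they do the work, as an engineer would, in place of code of your own. Each camera call takes 0.05 s, during which the arm holds its last target.

TASK

Take the red push-on axle cap from the blue service mat, set it open end down over the bare tip of the upright steel axle and press it straight down, gently, until it is fully home: its toothed flange tight on the wheel's hub and the spring washer under the wheel pressed flat. Stop as soon as you feel it bottom (a hard shove cracks the hub), let go, and leave the other things where they are.

Things in the scene. Friction and masses are not known exactly. Their poses are not given: they have to be found in the camera images.
- cap_mid (a point): Axle cap: red cylinder 24 mm wide, closed flat top, steel flange 32 mm wide, 3 mm thick at its open foot; 42 mm tall, 45 g. Point on its axis half-way up, z up. Stands on the 4 mm thick mat, in one of four places shared with other parts. Bore 14 mm wide, 39 mm deep; six teeth 4.5 mm above the foot, 8.8 mm across, bite the axle: pushing down takes 4 to 12 N, and they hold the cap where it is left.
- shaft_tip (a point): Centre of the top end of the plain upright steel axle, 10 mm in diameter, in a fixed grey cradle; 100 mm above the table; its last 6 mm taper to 6 mm. z up along the axle. A wheel (54 mm wide, white hub with flat top 38 mm wide) is on the axle: the hub's top lies 12 to 34 mm below this point, as the shims under it differ from job to job; its height is not measured.
- wheel (a joint): How far the wheel is pushed down the axle against its spring washer, m: 0 free (up), 0.003 flat (hard stop). The spring pushes back with 1 N at first, 2 N when flat; past that the force climbs steeply, 10 to 30 N per mm. The hub cracks if the cap or the robot bears on it with more than 36 N. Opening a gripper can drag the cap up 1 to 2 mm again: shut fingers can press it home on its flat top.
- washer: Bystander: flat steel washer, 30 mm across, 4 mm thick, lying on the mat. Origin at the centre of its underside.
- spare_wheel: Bystander: spare wheel with black tyre, 54 mm across, 15 mm high, lying on the mat. Origin at the centre of its underside.
- lens_ring: Bystander: thin brass lens ring, 38 mm across, 5 mm high, lying on the mat. Origin at the centre of its underside.
- mug: Bystander: black mug, 80 mm across, 95 mm high, beyond the mat. Origin at the centre of its underside.
- drops: Bystander: small clear bottle, 28 mm across, 70 mm high, standing. Origin at the centre of its underside.
- remote: Bystander: black remote control, 45 x 150 x 18 mm, lying. Origin at the centre of its underside.
- driver: Bystander: green-handled screwdriver lying on the table.

How it is judged (in metres and radians):
On the way:
1. the cap is started on the axle: upright, over the axle, its underside at least 3 mm below the axle's tip, the wheel not yet pushed (horizontal distance between cap_mid and shaft_tip below 0.004 m and angle between cap_mid's own z axis and vertical below 0.2 rad and z of cap_mid in the frame of shaft_tip below 0.018 m and value of joint wheel below 0.0015 m), for 0.05 s.
At the end, for the whole second after the job is handed in: The cap, released and at rest, sits on the axle (axes within 3.5 mm, tilted less than about 7 degrees) and by its own bite keeps the wheel pushed down at least 1.8 mm of the 3 mm to the stop (value of joint wheel above 0.0018 m and horizontal distance between cap_mid and shaft_tip below 0.0035 m and angle between cap_mid's own z axis and vertical below 0.12 rad and z of cap_mid in the frame of shaft_tip below 0.01 m and linear speed of cap below 0.01 m/s and not (contact force between the fingers and cap above 0.1 N)); the robot touches nothing.
It fails at once if the hub cracks: the cap bears on the wheel with more than 36 N (contact force between cap and wheel above 36 N).
It fails at once if the hub cracks: the robot itself pushes on the wheel with more than 36 N (contact force between the arm and wheel above 36 N).
It fails at once if another thing is moved by more than 30 mm (distance of any of washer, spare_wheel, lens_ring, mug, drops, remote, driver from where it was at the start of the episode above 0.03 m).
It also fails if it takes over 51 s, if anything falls off the work surface, if the arm or the gripper's body presses on something with over 40 N, if the wrist force passes 120 N, or if a joint passes its speed limit or range.

## Working session

There is one attempt and no reset: what is moved stays moved. The work goes in short steps, Python scripts to look and compute and a tool call to move; the robot and the scene stay as the last step left them, time stands still between calls to the robot, and variables do not carry over. Pictures are saved under pics/ and viewed, and the job is handed in when it is done.

Besides the shell and the picture viewer there is one more tool, called after ">>>" as name(argument=value, ...) on one line, values as JSON. carry_out: Moves the arm, as the interface text tells. Its arguments: {"type":"object","properties":{"targets":{"type":"array","items":{"type":"object","properties":{"dp":{"type":"array","items":{"type":"number"}},"spin":{"type":"number"}}}},"jaw":{"type":"number"}},"required":["targets"]}

```bash
mkdir -p pics
cat > h.py <<'E'
import numpy as np, cv2
from station import sense, snapshot, sign_off, trace
def K(p):
    f=240/np.tan(np.radians(p['vertical_fov'])/2)
    return np.array([[f,0,p['cx']],[0,f,p['cy']],[0,0,1.]])
def ray(p,uv):
    n=cv2.undistortPoints(np.array([[uv]],float),K(p),np.array(p['D'],float))[0,0]
    R=np.array(p['rotation'],float)
    if R.shape!=(3,3): R=cv2.Rodrigues(R)[0]
    d=R@np.array([n[0],n[1],1.]); return np.array(p['eye'],float),d/np.linalg.norm(d)
def onz(p,uv,z):
    e,d=ray(p,uv); return e+d*(z-e[2])/d[2]
def proj(p,X):
    R=np.array(p['rotation'],float)
    if R.shape!=(3,3): R=cv2.Rodrigues(R)[0]
    t=-R.T@np.array(p['eye'],float)
    return cv2.projectPoints(np.array(X,float).reshape(-1,1,3),cv2.Rodrigues(R.T)[0],t,K(p),np.array(p['D'],float))[0][:,0]
def save(p,n): cv2.imwrite('pics/'+n+'.png',p['pixels'][:,:,::-1])
E
python3 - <<'E'
from h import *
print(sense())
for n in('scene','top'):
    p=snapshot(n); save(p,n+'0'); print(n,{k:v for k,v in p.items() if k!='pixels'})
    for t in('cap_mid','wheel','spare_wheel','washer','lens_ring','mug','drops','remote'):
        for r in trace(p,t)[:2]:
            ys,xs=np.nonzero(r['region']); print(t,r['confidence'],r['uv'],xs.min(),xs.max(),ys.min(),ys.max())
E
```

```text
{'clock': 0.0, 'joint_positions': array([ 1.14256184e+00,  1.31112781e-01,  1.48921505e+00,  5.05357950e-06,
        1.52297373e+00, -8.53886458e-02]), 'joint_vel': array([-5.17785550e-05, -1.15484635e-03,  2.29256469e-03, -1.26782115e-03,
       -1.42842907e-03,  5.10028441e-05]), 'joint_torque': array([ 1.08987944e-03, -5.69413126e+01, -5.00537968e+01, -1.66920868e-04,
        1.52138004e-02,  3.61003652e-05]), 'eef_pos': array([201.46098929, 564.62925147, 230.30857887]), 'ee_rot': array([-5.35832598e-01, -3.09511282e+00,  2.59393354e-03]), 'force': array([-0.56701148, -0.38490167, -0.04472504]), 'moment': array([ 0.03571656, -0.00967985,  0.00090265]), 'width': 0.9978996720896725}
scene {'vertical_fov': 50.21944844154066, 'cx': 322.0088960112581, 'cy': 241.2205338279778, 'D': array([0.03046173, 0.        , 0.        , 0.        , 0.        ]), 'eye': array([1037.21551983,  242.28156983,  807.94432943]), 'rotation': array([-1.16953269, -2.48096756,  0.80680146]), 'shot': 1}
cap_mid 0.7 [228.0, 281.6] 202 260 247 317
cap_mid 0.67 [514.1, 315.3] 503 527 305 329
wheel 0.78 [318.7, 225
[... 311 characters left out ...]
02 261 248 317
top {'vertical_fov': 53.650154913318, 'cx': 321.5734762774498, 'cy': 238.71776255003462, 'D': array([-0.08406717,  0.        ,  0.        ,  0.        ,  0.        ]), 'eye': array([ 528.429682  ,  -59.01835589, 1179.47815494]), 'rotation': array([-2.20337076,  2.15567399, -0.13440424]), 'shot': 2}
cap_mid 0.43 [189.1, 298.7] 179 193 293 305
wheel 0.55 [342.5, 267.3] 331 352 257 278
spare_wheel 0.89 [182.9, 258.9] 177 198 246 266
washer 0.5 [244.0, 247.2] 241 252 243 253
washer 0.28 [187.9, 257.7] 178 199 245 266
mug 0.73 [206.5, 188.6] 181 226 165 205
drops 0.44 [276.2, 179.6] 271 281 174 187
remote 0.7 [369.8, 197.9] 336 395 184 215
remote 0.61 [274.4, 179.3] 270 281 174 187
```

View pics/scene0.png

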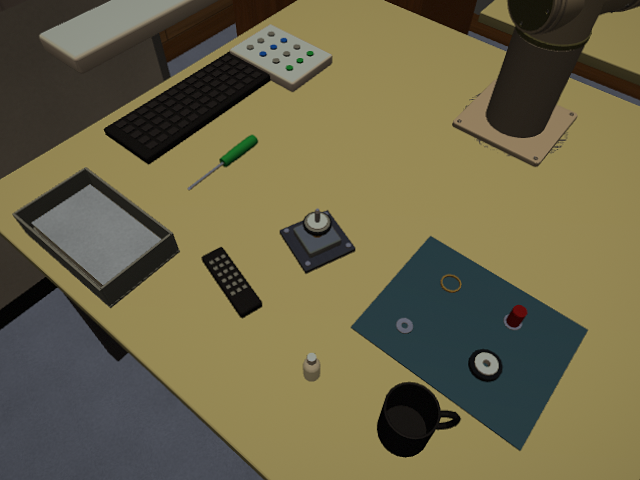

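View pics/top0.png

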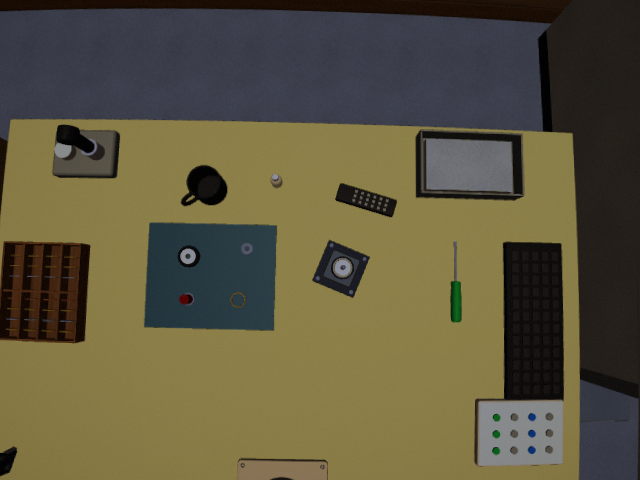

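Run:
```python
from h import *
a=snapshot('scene');b=snapshot('top')
def crop(p,u,v,r=26,s=11):
    return cv2.resize(p['pixels'][v-r:v+r,u-r:u+r,::-1],None,fx=5.5,fy=5.5,interpolation=cv2.INTER_CUBIC)
im=np.vstack([np.hstack([crop(a,514,316),crop(a,317,222)]),np.hstack([crop(b,188,299),crop(b,342,267)])])
cv2.imwrite('pics/crop.png',im)
for p in(a,b):
    I=p['pixels'].astype(int); m=(I[...,0]>70)&(I[...,1]<40)&(I[...,2]<45)
    n,l,s,c=cv2.connectedComponentsWithStats(m.astype(np.uint8)); print([(s[i],c[i]) for i in range(1,n) if s[i][4]>15])
# rays: cap body mid; scene
from scipy.optimize import least_squares
```

```text
[(array([513, 305,  14,  12, 134], dtype=int32), array([519.53731343, 310.49253731]))]
[(array([ 12, 294,   6,   6,  16], dtype=int32), array([ 14.5625, 297.    ])), (array([180, 295,   9,   9,  63], dtype=int32), array([183.57142857, 298.88888889]))]
```

View pics/crop.png

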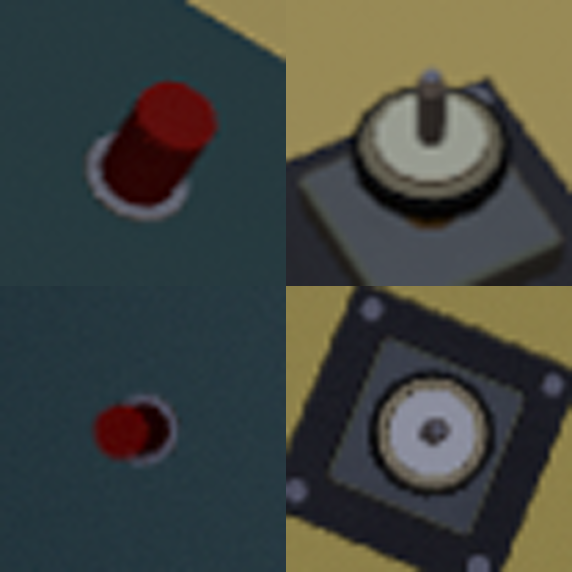

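Run:
```python
from h import *
a=snapshot('scene');b=snapshot('top')
def both(ua,ub,z=None):
    ea,da=ray(a,ua);eb,db=ray(b,ub)
    A=np.stack([da,-db],1);s=np.linalg.lstsq(A,eb-ea,rcond=None)[0]
    print('tri',ea+s[0]*da,eb+s[1]*db, 'onz',onz(a,ua,z),onz(b,ub,z))
both((519.6,310.6),(183.6,299),46)
both((317.2,209.8),(342.5,267.1),100)
both((317.2,220),(342.4,267),78)
s=sense();print(s['eef_pos'],cv2.Rodrigues(s['ee_rot'])[0].round(4))
# fit cap masks
for nm,X in(('capA',onz(a,(519.6,310.6),46)),):
    print(proj(a,[[X[0],X[1],4],X]),proj(b,[[X[0],X[1],4],X]))
for p,s0 in((a,12),(b,11)):
    I=p['pixels'].astype(int); print(I[s0*0+296:306,176:196,0] if p is b else '')
```

```text
tri [492.2088805  243.0613951   45.48420362] [492.51624618 242.26788193  45.26368698] onz [492.57757185 243.06086756  46.        ] [492.53956058 242.07229195  46.        ]
tri [ 575.36433112 -131.58867748   98.87745144] [ 574.69372875 -130.57902167   98.78188674] onz [ 576.09550388 -130.99679042  100.        ] [ 574.64158196 -130.49836163  100.        ]
tri [ 575.46647493 -131.20081139   69.98085072] [ 576.15134862 -132.24147188   70.07899729] onz [ 580.48411418 -127.1423301    78.        ] [ 575.81062054 -131.71866591   78.        ]
[201.65019228 565.09875863 231.24246133] [[-9.418e-01  3.361e-01 -0.000e+00]
 [ 3.361e-01  9.418e-01 -1.000e-04]
 [ 0.000e+00 -1.000e-04 -1.000e+00]]
[[511.79175871 322.23785898]
 [519.6        310.6       ]] [[187.71695672 298.5515697 ]
 [183.18820282 298.97283826]]

[[37 37 36 48 72 83 81 81 81 80 80 71 34 24 27 44 73 67 39 39]
 [35 38 40 63 78 80 83 81 80 81 81 81 45 25 25 23 48 76 43 38]
 [34 36 41 71 78 78 81 82 80 81 81 81 71 33 25 24 46 76 50 39]
 [38 37 43 70 79 79 79 81 80 79 81 81 67 32 24 22 34 76 51 39]
 [36 37 42 68 79 80 80 80 79 80 79 80 65 30 22 23 45 79 47 38]
 [35 36 37 60 77 80 80 81 80 80 80 80 46 25 23 31 68 71 41 40]
 [36 37 37 44 67 77 80 80 79 79 78 69 32 21 32 56 75 58 40 39]
 [35 35 35 36 51 68 74 77 76 79 68 40 39 45 58 73 58 33 36 37]
 [38 35 38 36 38 41 55 58 57 69 62 60 62 74 73 54 39 37 40 39]
 [37 35 36 33 34 37 37 38 37 45 56 59 61 53 47 39 35 39 34 38]]
```

>>> carry_out(targets=[{"dp": [-0.064, -0.034, 0.01], "spin": 0}, {"dp": [-0.064, -0.034, 0.01], "spin": 0}, {"dp": [-0.064, -0.034, 0.01], "spin": 0}, {"dp": [-0.064, -0.034, 0.01], "spin": 0}, {"dp": [-0.064, -0.034, 0.01], "spin": 0}, {"dp": [-0.064, -0.034, 0.01], "spin": 0}, {"dp": [-0.064, -0.034, 0.01], "spin": 0}, {"dp": [-0.064, -0.034, 0.01], "spin": 0}, {"dp": [-0.064, -0.034, 0.01], "spin": 0}, {"dp": [-0.064, -0.034, 0.01], "spin": 0}, {"dp": [-0.064, -0.034, 0.01], "spin": 0}, {"dp": [0, 0, 0], "spin": 0}], jaw=0.75)

```text
clock: 2.6
eef_pos: [478.8, 262.5, 175.5]
ee_rot: [0.532, 3.094, 0.005]
force: [-0.9, -0.5, -0.4]
width: 0.75
```

```bash
cat >> h.py <<'E'
def to(x,y,z):
    s=sense();R=cv2.Rodrigues(s['ee_rot'])[0];d=np.array([x,y,z])-s['eef_pos']
    print(s['clock'],'pos',s['eef_pos'].round(2),'F',s['force'].round(2),'w',round(s['width'],3),'tool y',R[:,1].round(3),'z',R[:,2].round(3),'dp',(R.T@d/500).round(4), 'mm',(R.T@d).round(2))
E
python3 -c "
from h import *
to(492.5,242.6,100)"
```

```text
2.6 pos [478.75 262.48 175.54] F [-0.94 -0.5  -0.44] w 0.75 tool y [0.334 0.942 0.003] z [ 0.003  0.003 -1.   ] dp [-0.039  -0.0288  0.151 ] mm [-19.49 -14.41  75.52]
```

>>> carry_out(targets=[{"dp": [-0.02, -0.015, 0.05], "spin": 0}, {"dp": [-0.019, -0.014, 0.05], "spin": 0}, {"dp": [0, 0, 0.05], "spin": 0}, {"dp": [0, 0, 0], "spin": 0}])

```text
clock: 3.1
eef_pos: [492.5, 244.2, 100.2]
ee_rot: [0.532, 3.093, 0.009]
force: [0.5, -0.1, -0.1]
width: 0.752
```

```bash
python3 -c "
from h import *
to(492.5,242.6,16)
a=snapshot('scene');b=snapshot('top')
def crop(p,u,v,r=45):
    return cv2.resize(p['pixels'][v-r:v+r,u-r:u+r,::-1],(390,390),interpolation=cv2.INTER_CUBIC)
cv2.imwrite('pics/c1.png',np.hstack([crop(a,514,305),crop(b,188,290)]))
"
```

```text
3.1 pos [492.51 244.21 100.23] F [ 0.46 -0.05 -0.14] w 0.752 tool y [0.334 0.943 0.006] z [ 0.004  0.005 -1.   ] dp [-0.0007 -0.0041  0.1684] mm [-0.34 -2.03 84.22]
```

View pics/c1.png

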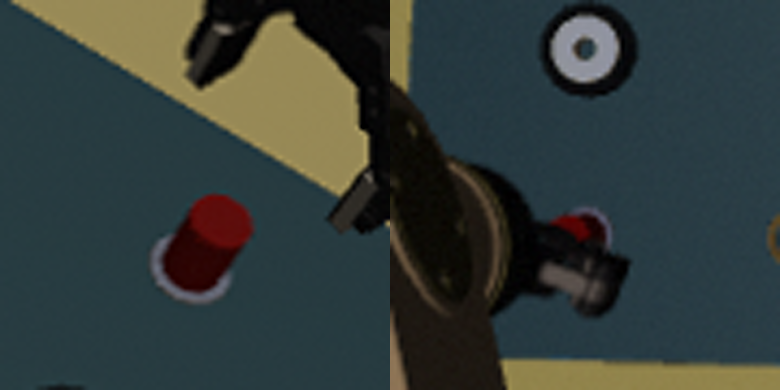

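>>> carry_out(targets=[{"dp": [-0.001, -0.004, 0.04], "spin": 0}, {"dp": [0, 0, 0.04], "spin": 0}, {"dp": [0, 0, 0.04], "spin": 0}, {"dp": [0, 0, 0.03], "spin": 0}, {"dp": [0, 0, 0.018], "spin": 0}, {"dp": [0, 0, 0], "spin": 0}])

```text
clock: 3.95
eef_pos: [497.4, 245.4, 18.2]
ee_rot: [0.527, 3.083, 0.018]
force: [0.7, -0.9, 1.0]
width: 0.752
```

```bash
python3 -c "
from h import *
to(492.5,242.6,16)
a=snapshot('scene');b=snapshot('top')
def crop(p,u,v,r=45):
    return cv2.resize(p['pixels'][v-r:v+r,u-r:u+r,::-1],(390,390),interpolation=cv2.INTER_CUBIC)
cv2.imwrite('pics/c2.png',np.hstack([crop(a,514,305),crop(b,188,290)]))
"
```

```text
3.95 pos [497.43 245.37  18.23] F [ 0.66 -0.93  1.01] w 0.752 tool y [0.332 0.943 0.014] z [ 0.015  0.009 -1.   ] dp [ 0.0075 -0.0086  0.0043] mm [ 3.76 -4.28  2.13]
```

View pics/c2.png

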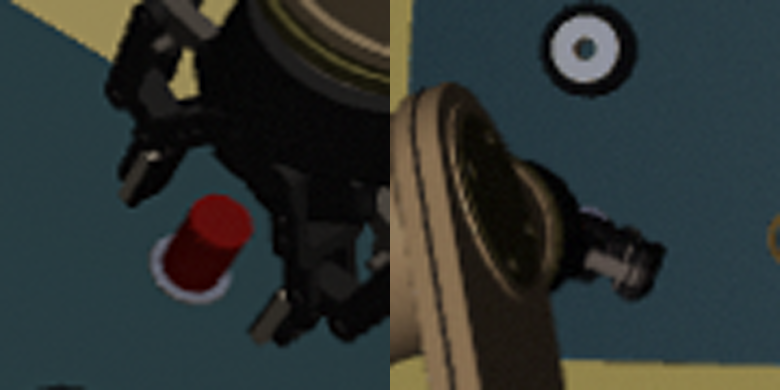

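>>> carry_out(targets=[{"dp": [0.0075, -0.0085, 0.002], "spin": 0}, {"dp": [0, 0, 0], "spin": 0}])

```text
clock: 4.3
eef_pos: [493.9, 243.1, 19.5]
ee_rot: [0.527, 3.08, 0.021]
force: [0.0, 0.7, -0.1]
width: 0.751
```

```bash
python3 -c "
from h import *
to(492.5,242.6,16)"
```

```text
4.3 pos [493.93 243.06  19.49] F [ 0.01  0.69 -0.09] w 0.751 tool y [0.332 0.943 0.016] z [ 0.019  0.011 -1.   ] dp [ 0.0025 -0.0019  0.0069] mm [ 1.24 -0.97  3.46]
```

>>> carry_out(targets=[{"dp": [0.003, -0.002, 0.008], "spin": 0}, {"dp": [0, 0, 0], "spin": 0}])

```text
clock: 4.55
eef_pos: [492.5, 242.7, 15.8]
ee_rot: [0.527, 3.079, 0.022]
force: [-0.1, -0.3, -0.7]
width: 0.752
```

```bash
python3 -c "
from h import *
to(492.5,242.6,16)"
```

```text
4.55 pos [492.51 242.73  15.84] F [-0.07 -0.33 -0.67] w 0.752 tool y [0.332 0.943 0.017] z [ 0.02   0.011 -1.   ] dp [-0.0001 -0.0002 -0.0003] mm [-0.04 -0.12 -0.16]
```

>>> carry_out(targets=[{"dp": [0, 0, 0], "spin": 0}, {"dp": [0, 0, 0], "spin": 0}, {"dp": [0, 0, 0], "spin": 0}, {"dp": [0, 0, 0], "spin": 0}, {"dp": [0, 0, 0], "spin": 0}, {"dp": [0, 0, 0], "spin": 0}], jaw=0)

```text
clock: 5.3
eef_pos: [493.0, 242.8, 16.3]
ee_rot: [0.526, 3.078, 0.023]
force: [-0.3, 0.1, 1.4]
width: 0.262
```

```bash
python3 -c "
from h import *
to(492.5,242.6,16)
a=snapshot('scene');b=snapshot('top')
def crop(p,u,v,r=45):
    return cv2.resize(p['pixels'][v-r:v+r,u-r:u+r,::-1],(390,390),interpolation=cv2.INTER_CUBIC)
cv2.imwrite('pics/c3.png',np.hstack([crop(a,514,305),crop(b,188,290)]))
"
```

```text
5.3 pos [492.95 242.84  16.27] F [-0.29  0.05  1.44] w 0.262 tool y [0.332 0.943 0.017] z [ 0.021  0.011 -1.   ] dp [ 0.0007 -0.0008  0.0005] mm [ 0.35 -0.38  0.26]
```

View pics/c3.png

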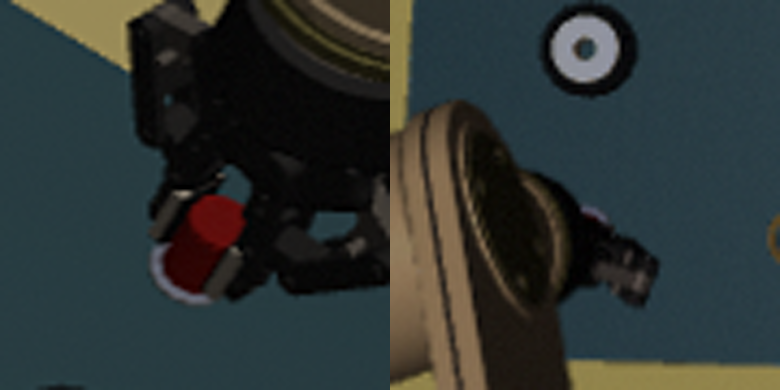

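>>> carry_out(targets=[{"dp": [0, 0, -0.01], "spin": 0}, {"dp": [0, 0, -0.04], "spin": 0}, {"dp": [0, 0, -0.05], "spin": 0}, {"dp": [0, 0, -0.05], "spin": 0}, {"dp": [0, 0, -0.05], "spin": 0}, {"dp": [0, 0, -0.05], "spin": 0}, {"dp": [0, 0, -0.02], "spin": 0}, {"dp": [0, 0, 0], "spin": 0}])

```text
clock: 6.4
eef_pos: [488.8, 241.0, 155.0]
ee_rot: [0.527, 3.081, 0.021]
force: [-0.3, 0.3, -0.5]
width: 0.261
```

```bash
python3 -c "
from h import *
to(575.4,-130.8,140)"
```

```text
6.4 pos [488.81 240.99 155.05] F [-0.25  0.34 -0.52] w 0.261 tool y [0.332 0.943 0.016] z [ 0.018  0.011 -1.   ] dp [-0.4101 -0.6442  0.0254] mm [-205.03 -322.11   12.69]
```

>>> carry_out(targets=[{"dp": [-0.034, -0.054, 0], "spin": 0}, {"dp": [-0.034, -0.054, 0], "spin": 0}, {"dp": [-0.034, -0.054, 0], "spin": 0}, {"dp": [-0.034, -0.054, 0], "spin": 0}, {"dp": [-0.034, -0.054, 0], "spin": 0}, {"dp": [-0.034, -0.054, 0], "spin": 0}, {"dp": [-0.034, -0.054, 0], "spin": 0}, {"dp": [-0.034, -0.054, 0], "spin": 0}, {"dp": [-0.034, -0.054, 0], "spin": 0}, {"dp": [-0.034, -0.054, 0], "spin": 0}, {"dp": [-0.034, -0.054, 0], "spin": 0}, {"dp": [0, 0, 0], "spin": 0}])

```text
clock: 7.9
eef_pos: [559.2, -111.1, 132.6]
ee_rot: [-0.526, -3.088, -0.017]
force: [-0.3, 0.1, -0.6]
width: 0.263
```

```bash
python3 -c "
from h import *
to(575.4,-130.8,140)"
```

```text
7.9 pos [ 559.19 -111.13  132.63] F [-0.27  0.06 -0.64] w 0.263 tool y [0.331 0.944 0.009] z [-0.007  0.012 -1.   ] dp [-0.0434 -0.0263 -0.0154] mm [-21.72 -13.13  -7.72]
```

>>> carry_out(targets=[{"dp": [-0.015, -0.01, 0], "spin": 0}, {"dp": [-0.015, -0.01, 0], "spin": 0}, {"dp": [-0.013, -0.006, 0], "spin": 0}, {"dp": [0, 0, 0], "spin": 0}])

```text
clock: 8.4
eef_pos: [575.3, -129.4, 130.1]
ee_rot: [-0.522, -3.086, -0.019]
force: [0.4, 0.5, -1.4]
width: 0.262
```

```bash
python3 -c "
from h import *
to(575.4,-130.8,130)
a=snapshot('scene');b=snapshot('top')
def crop(p,u,v,r=45):
    return cv2.resize(p['pixels'][v-r:v+r,u-r:u+r,::-1],(390,390),interpolation=cv2.INTER_CUBIC)
cv2.imwrite('pics/c4.png',np.hstack([crop(a,317,205),crop(b,342,267)]))
"
```

```text
8.4 pos [ 575.26 -129.44  130.08] F [ 0.36  0.46 -1.36] w 0.262 tool y [0.329 0.944 0.01 ] z [-0.01   0.014 -1.   ] dp [-0.0012 -0.0025  0.0001] mm [-0.58 -1.23  0.06]
```

View pics/c4.png

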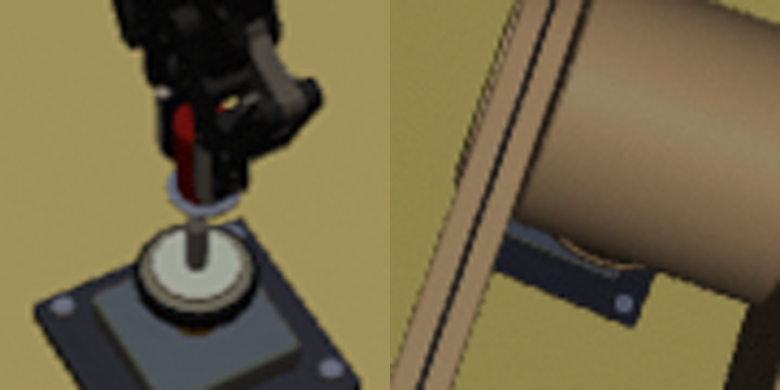

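```bash
cat > v.py <<'E'
from h import *
import sys
a=snapshot('scene')
x0,y0,w=287,165,60
im=cv2.resize(a['pixels'][y0:y0+w,x0:x0+w,::-1],(600,600),interpolation=cv2.INTER_CUBIC)
def q(X): return [(int((u-x0+.5)*10),int((v-y0+.5)*10)) for u,v in proj(a,X)]
L=q([[575.4,-130.8,z] for z in (80,100,130)])
cv2.polylines(im,[np.array(L)],False,(0,255,0),1)
s=sense();R=cv2.Rodrigues(s['ee_rot'])[0]
t=s['eef_pos'];zf=t[2]-12.2
for r in(16,):
    c=q([[t[0]+r*np.cos(k),t[1]+r*np.sin(k),zf] for k in np.linspace(0,6.3,40)])
    cv2.polylines(im,[np.array(c)],False,(255,255,0),1)
cv2.imwrite('pics/'+sys.argv[1]+'.png',im)
E
python3 v.py v1
```

```text
(no output)
```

View pics/v1.png

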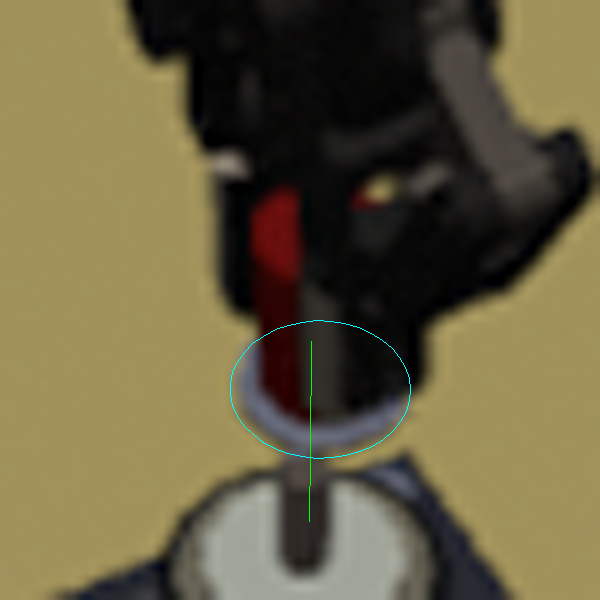

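```bash
cat > m.py <<'E'
from h import *
import sys
from scipy.optimize import minimize
a=snapshot('scene'); I=a['pixels'].astype(float)
s=sense();t=s['eef_pos'];zf=t[2]-12.2
lab=cv2.cvtColor(a['pixels'],cv2.COLOR_RGB2LAB).astype(float)
# flange pixels: bluish grey, b channel lowish vs yellow table, brightness mid
x0,y0,w=287,int(proj(a,[[t[0],t[1],zf]])[0][1])-38,60
B=(I[...,2]-I[...,0])[y0:y0+w,x0:x0+w]; L=I.mean(2)[y0:y0+w,x0:x0+w]
m=((B>-5)&(L>75)).astype(np.uint8)
im=cv2.resize(a['pixels'][y0:y0+w,x0:x0+w,::-1],(600,600),interpolation=cv2.INTER_CUBIC)
# annulus mask model: maximise gradient of bluishness on lower bottom rim
Bs=cv2.GaussianBlur((I[...,2]-I[...,0]),(0,0),0.7)
k=np.linspace(0,2*np.pi,120,endpoint=False)
cam=np.array(a['eye'])[:2]
best=None
def sc(c):
    th0=np.arctan2(cam[1]-c[1],cam[0]-c[0]); kk=th0+np.linspace(-1.3,1.3,60)
    def smp(r,z):
        uv=proj(a,np.stack([c[0]+r*np.cos(kk),c[1]+r*np.sin(kk),np.full(60,z)],1)).astype(np.float32)
        return cv2.remap(Bs.astype(np.float32),uv[None,:,0],uv[None,:,1],cv2.INTER_LINEAR)[0]
    return -(np.clip(smp(14.8,zf),-40,30)-np.clip(smp(17.2,zf),-40,30)).mean()
g=[(sc((t[0]+i,t[1]+j)),i,j) for i in np.arange(-5,5.1,.5) for j in np.arange(-5,5.1,.5)]
b=min(g); r=minimize(sc,[t[0]+b[1],t[1]+b[2]],method='Nelder-Mead',options=dict(initial_simplex=[[t[0]+b[1],t[1]+b[2]],[t[0]+b[1]+.6,t[1]+b[2]],[t[0]+b[1],t[1]+b[2]+.6]]))
c=r.x; print('tcp',t.round(2),'flange c',c.round(2),'score',r.fun,'offset to tcp',(c-t[:2]).round(2))
def q(X): return np.array([(int((u-x0+.5)*10),int((v-y0+.5)*10)) for u,v in proj(a,X)])
cv2.polylines(im,[q([[c[0]+16*np.cos(z),c[1]+16*np.sin(z),zf] for z in k])],True,(0,255,0),1)
cv2.polylines(im,[q([[576.1,-131,z] for z in (78,100,130)])],False,(0,0,255),1)
cv2.imwrite('pics/'+sys.argv[1]+'.png',im)
E
python3 m.py m1
```

```text
tcp [ 574.78 -129.12  130.15] flange c [ 572.28 -130.22] score -29.81670379638672 offset to tcp [-2.5 -1.1]
```

View pics/m1.png

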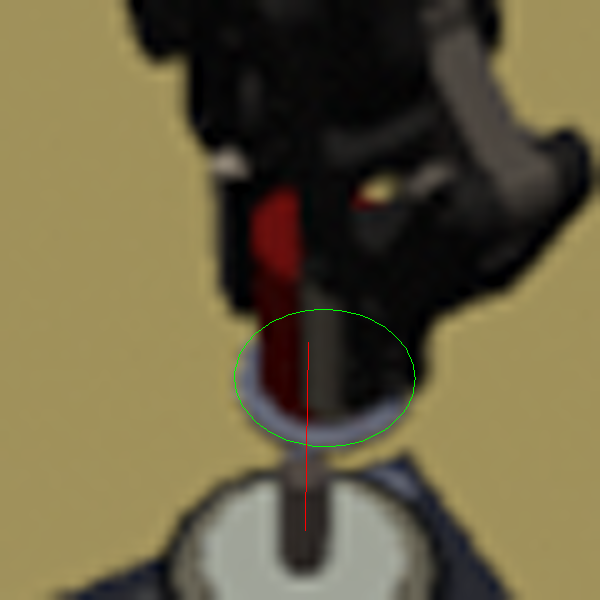

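```bash
cat > m2.py <<'E'
from h import *
import sys
from scipy.optimize import minimize
def fit(a,img,ch,c0,z,r,span,dr=1.0,sgn=1,name=None):
    I=img.astype(np.float32)
    F={'L':I.mean(2),'B':I[...,2]-I[...,0],'R':I[...,0]}[ch]; F=cv2.GaussianBlur(F,(0,0),0.6)
    cam=np.array(a['eye'])[:2]
    def sc(c):
        th0=np.arctan2(cam[1]-c[1],cam[0]-c[0]); kk=th0+np.linspace(-span,span,80)
        def smp(r):
            uv=proj(a,np.stack([c[0]+r*np.cos(kk),c[1]+r*np.sin(kk),np.full(80,z)],1)).astype(np.float32)
            return cv2.remap(F,uv[None,:,0],uv[None,:,1],cv2.INTER_CUBIC)[0]
        return -sgn*(smp(r-dr)-smp(r+dr)).mean()
    g=[(sc((c0[0]+i,c0[1]+j)),c0[0]+i,c0[1]+j) for i in np.arange(-5,5.1,.5) for j in np.arange(-5,5.1,.5)]
    b=min(g)[1:]
    q=minimize(sc,b,method='Nelder-Mead',options=dict(initial_simplex=[b,(b[0]+.4,b[1]),(b[0],b[1]+.4)]))
    return q.x.round(2),round(-q.fun,1)
E
python3 - <<'E'
from m2 import *
a=snapshot('scene');b=snapshot('top')
A0=cv2.imread('pics/scene0.png')[:,:,::-1];B0=cv2.imread('pics/top0.png')[:,:,::-1]
c=(492.5,242.6)
print('pregrasp scene flange',fit(a,A0,'L',c,4,16,1.3),fit(a,A0,'L',c,4,16,1.0))
print('pregrasp scene top disc',fit(a,A0,'R',c,46,12,3.14))
print('pregrasp top flange',fit(b,B0,'L',c,7,16,1.3),'disc',fit(b,B0,'R',c,46,12,3.14))
t=sense()['eef_pos'];print(t)
for ch in 'B':
  for sp in(1.3,1.0,.8):
    print('now flange',sp,fit(a,a['pixels'],ch,(574,-130),t[2]-12.2,16,sp))
# hub white top radius 19 at unknown z; top camera nearly vertical
for z in(70,76,82): print('hub',z,'top',fit(b,B0,'L',(575.4,-131),z,19,3.14,1.0),'scene',fit(a,A0,'L',(575.4,-131),z,19,3.14))
E
```

```text
pregrasp scene flange (array([489.91, 243.05]), np.float64(26.7)) (array([489.97, 243.07]), np.float64(26.6))
pregrasp scene top disc (array([492.35, 243.01]), np.float64(30.9))
pregrasp top flange (array([492.3 , 242.96]), np.float64(12.4)) disc (array([492.3, 242.5]), np.float64(17.6))
[ 574.76173024 -129.20676142  130.19801378]
now flange 1.3 (array([ 572.69, -129.76]), np.float64(35.5))
now flange 1.0 (array([ 572.62, -129.95]), np.float64(33.6))
now flange 0.8 (array([ 572.7 , -130.01]), np.float64(30.8))
hub 70 top (array([ 576.26, -133.85]), np.float64(24.2)) scene (array([ 575.81, -131.41]), np.float64(30.8))
hub 76 top (array([ 575.98, -133.57]), np.float64(24.7)) scene (array([ 579.62, -128.44]), np.float64(30.9))
hub 82 top (array([ 575.51, -133.14]), np.float64(25.2)) scene (array([ 583.3 , -125.38]), np.float64(30.6))
```

>>> carry_out(targets=[{"dp": [-0.003, -0.0017, 0.01], "spin": 0}, {"dp": [0, 0, 0.01], "spin": 0}, {"dp": [0, 0, 0], "spin": 0}])

```text
clock: 9.07
eef_pos: [575.6, -130.2, 119.4]
ee_rot: [-0.522, -3.085, -0.019]
force: [1.0, -0.9, 0.3]
width: 0.261
```

```bash
cat > n.py <<'E'
from m2 import *
to(576,-130.5,116)
a=snapshot('scene');t=sense()['eef_pos']
print(t.round(2),'flange corr',fit(a,a['pixels'],'B',t[:2],t[2]-12.2,16,1.0)[0]+[2.4,0])
to(576,-130.5,116)
x0,y0=287,170
import sys
cv2.imwrite('pics/'+sys.argv[1]+'.png',cv2.resize(a['pixels'][y0:y0+60,x0:x0+60,::-1],(540,540),interpolation=cv2.INTER_CUBIC))
E
python3 n.py n1
```

```text
9.075 pos [ 575.63 -130.24  119.35] F [ 0.98 -0.87  0.3 ] w 0.261 tool y [0.329 0.944 0.01 ] z [-0.01   0.014 -1.   ] dp [-0.001  -0.0003  0.0067] mm [-0.48 -0.16  3.34]
[ 575.76 -130.28  119.62] flange corr [ 576.04 -132.24]
9.125 pos [ 575.76 -130.28  119.62] F [0.87 0.3  0.05] w 0.258 tool y [0.329 0.944 0.01 ] z [-0.01   0.014 -1.   ] dp [-0.0007 -0.0003  0.0072] mm [-0.35 -0.16  3.61]
```

View pics/n1.png

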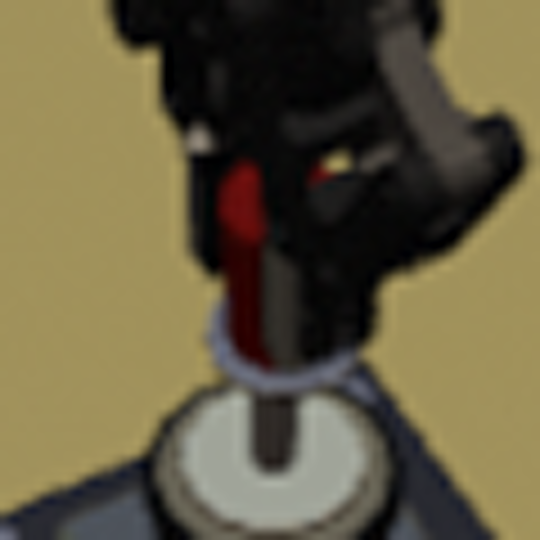

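Run:
```python
from m2 import *
a=snapshot('scene');I=a['pixels'].astype(int)
t=sense()['eef_pos'];print(t)
for z in(60,85,100,107.4,125): 
    u=proj(a,[[576.1,-131,z]])[0]; e=np.array([-.627,.78,0]); u2=proj(a,[np.array([576.1,-131,z])+10*e])[0]
    print(z,u.round(2),(u2-u).round(2))
for r in range(194,222,1): print(r,' '.join('%3d/%4d'%(I[r,c].mean(),I[r,c,2]-I[r,c,0]) for c in range(306,330)))
```

```text
[ 575.94257642 -130.32616826  119.90274719]
60 [317.02 223.62] [5.37 0.08]
85 [317.13 215.09] [5.49 0.09]
100 [317.2 209.8] [5.56 0.09]
107.4 [317.23 207.14] [5.6  0.09]
125 [317.31 200.66] [5.68 0.09]
194 136/ -72 104/ -53  31/  -4  15/   0   5/   5  27/ -57  40/ -84  42/ -89  44/ -91  37/ -73  20/ -27  10/   2  11/   0   8/   0   9/  -1   8/   0  13/  -1  21/  -1  14/  -2   8/  -1   7/   0   7/  -2   6/  -1   7/   0
195 136/ -72 104/ -53  31/  -3  15/  -2   4/   5   7/ -15  23/ -56  36/ -80  41/ -90  40/ -73  25/ -29  17/   1  15/  -1  10/   0   9/   0   9/  -2   8/  -1   6/  -2   6/  -1   8/  -1   7/   0   6/   0   8/   1   6/  -1
196 135/ -72 105/ -53  37/  -6  12/  -2   3/   3  12/ -23  18/ -43  24/ -56  30/ -74  38/ -64  27/ -30  16/   2  14/   0   7/  -1   9/   1   9/   0   8/  -1   7/   0   8/  -1   7/  -2   8/   0   5/  -1   9/   0   8/  -3
197 134/ -71 111/ -56  53/ -19  12/   0   3/   3  12/ -25  17/ -38  18/ -43  20/ -47  16/ -39  25/ -14  24/  -2   8/  -1   6/   0   8/   1  10/  -2   8/   0   8/   0   7/  -1   9/   1   7/   0   8/  -1   7/   1   7/  -1
198 134/ -71 121/ 
[... 4561 characters left out ...]
  -7 148/ -12 115/ -18  85/ -16  51/  -9
219  91/ -18 132/  -7 164/  -4 160/  -7 158/  -8 159/  -7 160/  -7 163/  -7 128/  -6  54/  -8  43/  -9  43/  -8  38/  -8  72/  -6 136/  -6 162/  -7 160/  -7 159/  -7 159/  -7 160/  -7 152/ -11 121/ -18  98/ -20  74/ -14
220  87/ -16 128/  -8 162/  -6 160/  -7 159/  -7 159/  -7 159/  -8 162/  -7 131/  -8  60/  -8  40/  -9  41/  -8  35/  -8  77/  -7 137/  -7 162/  -7 159/  -7 159/  -7 159/  -7 159/  -8 161/ -10 133/ -13  95/ -19  76/ -15
221 100/ -18 137/ -10 163/  -5 160/  -7 159/  -7 158/  -8 159/  -8 161/  -8 144/  -7  92/  -7  41/  -9  36/  -9  46/  -8 107/  -6 152/  -7 161/  -7 160/  -7 158/  -7 159/  -7 159/  -6 161/  -8 133/ -11  95/ -20  82/ -15
```

>>> carry_out(targets=[{"dp": [-0.0025, -0.0023, 0.002], "spin": 0}, {"dp": [0, 0, 0.002], "spin": 0}])

```text
clock: 9.43
eef_pos: [577.0, -132.0, 118.1]
ee_rot: [-0.522, -3.087, -0.019]
force: [-0.5, 0.7, -1.3]
width: 0.263
```

```bash
cat > o.py <<'E'
from m2 import *
import sys
to(576.7,-131.8,110)
a=snapshot('scene');I=a['pixels'].astype(float)
s=sense();t=s['eef_pos'];print(t.round(2))
zf=t[2]-12.2
v=int(round(proj(a,[[t[0],t[1],zf]])[0][1]))
def edge(r,c0,c1,ch,lo,hi):
    F=I[r,c0:c1,2]-I[r,c0:c1,0] if ch=='B' else I[r,c0:c1].mean(1)
    f=np.clip((F-lo)/(hi-lo),0,1); return f
# left flange edge: fraction table from col 303..312 (table B=-71, flange +10)
L=[]
for r in range(v-3,v+4):
    F=I[r,303:316,2]-I[r,303:316,0]; k=np.argmax(F>-30)   # first crossing
    L.append(303+k-1+(-30-F[k-1])/(F[k]-F[k-1]))
print('flange left',np.round(L,2),'centre',round(min(L)+8.96,2),'v',v)
S=[]
for r in range(216,219):
    G=I[r].mean(1); k=[c for c in range(310,325) if (G[c]-100)*(G[c+1]-100)<0]
    S.append(np.mean([c+(100-G[c])/(G[c+1]-G[c]) for c in (k[0],k[-1])]))
print('shaft',np.round(S,2))
x0,y0=287,170
cv2.imwrite('pics/'+sys.argv[1]+'.png',cv2.resize(a['pixels'][y0:y0+60,x0:x0+60,::-1],(540,540),interpolation=cv2.INTER_CUBIC))
E
python3 o.py o1
```

```text
9.425 pos [ 577.   -132.01  118.13] F [-0.46  0.69 -1.26] w 0.263 tool y [0.329 0.944 0.01 ] z [-0.009  0.014 -1.   ] dp [0.0005 0.     0.0163] mm [0.26 0.02 8.13]
[ 576.96 -131.93  118.03]
flange left [308.55 308.17 308.11 308.32 308.53 308.85 309.92] centre 317.07 v 208
shaft [317.03 317.03 317.  ]
```

View pics/o1.png

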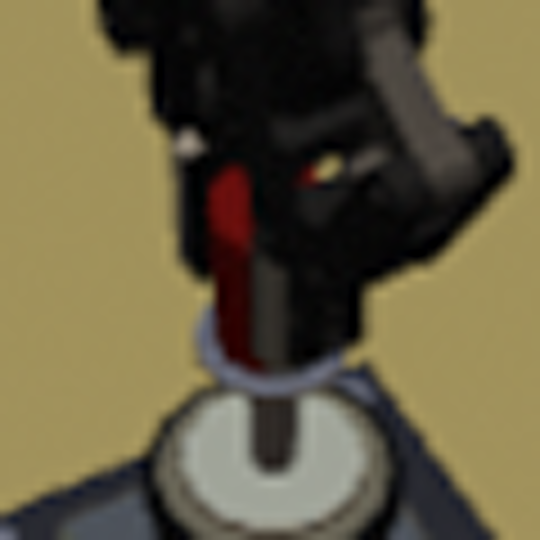

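>>> carry_out(targets=[{"dp": [0, 0, 0.006], "spin": 0}, {"dp": [0, 0, 0.006], "spin": 0}, {"dp": [0, 0, 0.006], "spin": 0}, {"dp": [0, 0, 0], "spin": 0}])

```text
clock: 9.98
eef_pos: [576.7, -131.7, 108.1]
ee_rot: [-0.522, -3.086, -0.019]
force: [-0.8, 0.3, -1.0]
width: 0.265
```

```bash
python3 o.py o2
```

```text
9.975 pos [ 576.68 -131.73  108.12] F [-0.78  0.26 -1.02] w 0.265 tool y [0.329 0.944 0.01 ] z [-0.009  0.014 -1.   ] dp [-0.     -0.0001 -0.0038] mm [-0.02 -0.04 -1.88]
[ 576.79 -131.78  108.33]
flange left [309.08 308.7  308.58 308.35 308.55 308.42 307.58] centre 316.54 v 211
shaft [321.32 317.05 316.99]
```

View pics/o2.png

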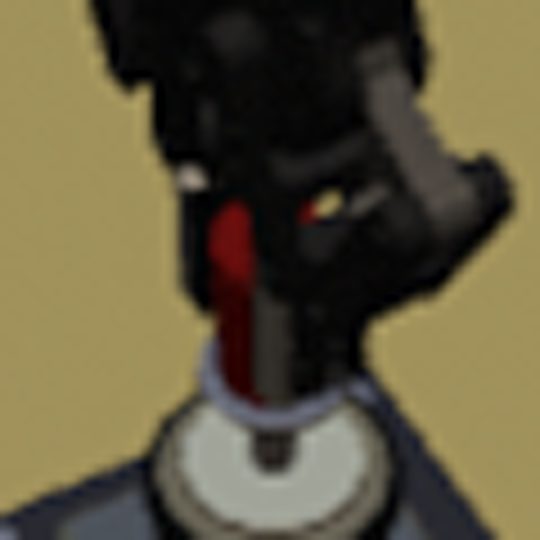

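>>> carry_out(targets=[{"dp": [0, 0, 0.004], "spin": 0}, {"dp": [0, 0, 0.004], "spin": 0}])

```text
clock: 10.28
eef_pos: [577.0, -131.9, 104.7]
ee_rot: [-0.522, -3.087, -0.018]
force: [-1.5, -1.2, 2.1]
width: 0.261
```

>>> carry_out(targets=[{"dp": [0, 0, 0.004], "spin": 0}, {"dp": [0, 0, 0.002], "spin": 0}])

```text
clock: 10.52
eef_pos: [576.9, -132.4, 102.8]
ee_rot: [-0.522, -3.087, -0.017]
force: [-4.2, 0.7, 7.2]
width: 0.26
```

>>> carry_out(targets=[{"dp": [0.002, -0.0005, 0.003], "spin": 0}, {"dp": [0, 0, 0.003], "spin": 0}])

```text
clock: 10.78
eef_pos: [576.4, -132.7, 101.7]
ee_rot: [-0.523, -3.089, -0.016]
force: [-5.7, 1.1, 9.7]
width: 0.263
```

```bash
python3 o.py o3
```

```text
10.775 pos [ 576.44 -132.73  101.66] F [-5.75  1.09  9.74] w 0.263 tool y [0.329 0.944 0.009] z [-0.007  0.011 -1.   ] dp [ 0.0003  0.0021 -0.0167] mm [ 0.15  1.03 -8.33]
[ 576.4  -132.7   101.58]
flange left [308.7  308.57 308.19 308.13 307.49 306.42 305.08] centre 314.04 v 213
shaft [316.19 315.5  317.08]
```

View pics/o3.png

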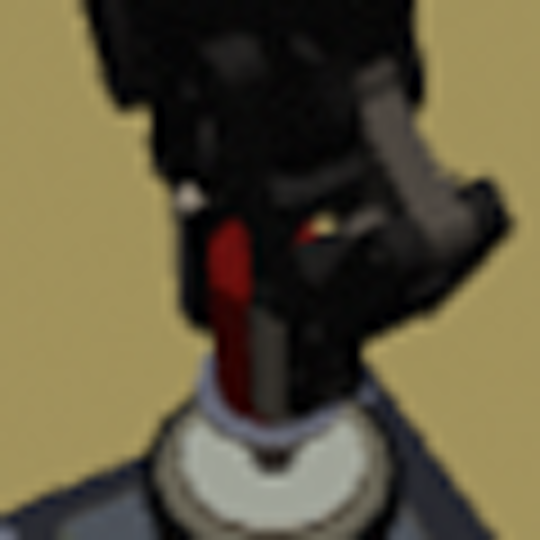

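>>> carry_out(targets=[{"dp": [0.002, 0, 0.003], "spin": 0}, {"dp": [0, 0, 0.002], "spin": 0}])

```text
clock: 11.08
eef_pos: [576.2, -132.7, 101.2]
ee_rot: [-0.523, -3.091, -0.015]
force: [-4.9, 2.6, 7.0]
width: 0.26
```

>>> carry_out(targets=[{"dp": [0.002, 0.001, 0.003], "spin": 0}, {"dp": [0, 0, 0.002], "spin": 0}])

```text
clock: 11.32
eef_pos: [576.2, -132.7, 101.1]
ee_rot: [-0.524, -3.093, -0.013]
force: [-6.7, 1.8, 6.1]
width: 0.263
```

>>> carry_out(targets=[{"dp": [0.001, 0, 0.005], "spin": 0}, {"dp": [0.001, 0, 0.005], "spin": 0}])

```text
clock: 11.58
eef_pos: [576.2, -132.7, 99.2]
ee_rot: [-0.524, -3.095, -0.013]
force: [-5.7, 1.4, 11.9]
width: 0.258
```

>>> carry_out(targets=[{"dp": [0.001, 0, 0.006], "spin": 0}, {"dp": [0.001, 0, 0.006], "spin": 0}])

```text
clock: 11.82
eef_pos: [576.1, -132.7, 96.5]
ee_rot: [0.524, 3.097, 0.012]
force: [-6.2, 1.4, 11.2]
width: 0.259
```

>>> carry_out(targets=[{"dp": [0.001, 0, 0.006], "spin": 0}, {"dp": [0, 0, 0.006], "spin": 0}, {"dp": [0, 0, 0.006], "spin": 0}])

```text
clock: 12.2
eef_pos: [576.3, -132.7, 92.2]
ee_rot: [0.524, 3.096, 0.011]
force: [-6.4, 1.3, 12.6]
width: 0.259
```

>>> carry_out(targets=[{"dp": [0, 0, 0.006], "spin": 0}, {"dp": [0, 0, 0.006], "spin": 0}])

```text
clock: 12.45
eef_pos: [576.2, -132.7, 88.9]
ee_rot: [0.523, 3.096, 0.011]
force: [-7.1, 1.2, 12.8]
width: 0.259
```

```bash
python3 o.py o4
```

```text
12.45 pos [ 576.25 -132.71   88.92] F [-7.11  1.23 12.76] w 0.259 tool y [0.329 0.944 0.007] z [ 0.003  0.006 -1.   ] dp [-0.0003  0.0023 -0.0421] mm [ -0.15   1.15 -21.07]
[ 576.13 -132.65   88.54]
flange left [306.42 305.04 304.46 304.04 303.42 302.41 299.64] centre 308.6 v 218Traceback (most recent call last):
  File "o.py", line 20, in <module>
    S.append(np.mean([c+(100-G[c])/(G[c+1]-G[c]) for c in (k[0],k[-1])]))
                                                           ~^^^
IndexError: list index out of range
```

>>> carry_out(targets=[{"dp": [0.001, 0, 0.006], "spin": 0}, {"dp": [0, 0, 0.006], "spin": 0}])

```text
clock: 12.75
eef_pos: [576.2, -132.7, 85.5]
ee_rot: [0.523, 3.094, 0.01]
force: [-7.4, 1.0, 12.5]
width: 0.26
```

>>> carry_out(targets=[{"dp": [0.001, 0, 0.006], "spin": 0}])

```text
clock: 12.88
eef_pos: [576.1, -132.6, 84.0]
ee_rot: [0.523, 3.094, 0.01]
force: [-5.5, 1.0, 12.1]
width: 0.258
```

```bash
cat > p.py <<'E'
from h import *
import sys
a=snapshot('scene');x0,y0=287,180
cv2.imwrite('pics/'+sys.argv[1]+'.png',cv2.resize(a['pixels'][y0:y0+60,x0:x0+60,::-1],(540,540),interpolation=cv2.INTER_CUBIC))
to(576,-131,80)
E
python3 p.py p1
```

```text
12.925 pos [ 576.03 -132.61   83.62] F [-3.11  0.52  6.12] w 0.259 tool y [0.329 0.944 0.007] z [ 0.005  0.005 -1.   ] dp [0.0011 0.003  0.0073] mm [0.57 1.49 3.63]
```

View pics/p1.png

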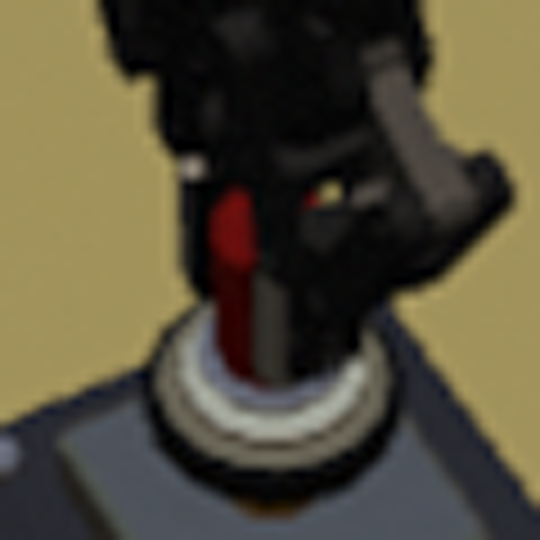

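>>> carry_out(targets=[{"dp": [0, 0, 0.006], "spin": 0}])

```text
clock: 13.05
eef_pos: [576.2, -132.7, 82.0]
ee_rot: [0.523, 3.093, 0.009]
force: [-6.8, 1.6, 12.6]
width: 0.262
```

>>> carry_out(targets=[{"dp": [0, 0, 0.006], "spin": 0}])

```text
clock: 13.18
eef_pos: [576.3, -132.7, 80.5]
ee_rot: [0.522, 3.093, 0.009]
force: [-7.6, 2.6, 14.2]
width: 0.259
```

>>> carry_out(targets=[{"dp": [0, 0, 0.006], "spin": 0}])

```text
clock: 13.3
eef_pos: [576.2, -132.7, 78.9]
ee_rot: [0.522, 3.093, 0.009]
force: [-8.1, 2.2, 14.1]
width: 0.257
```

>>> carry_out(targets=[{"dp": [0, 0, 0.006], "spin": 0}])

```text
clock: 13.42
eef_pos: [576.3, -132.7, 77.5]
ee_rot: [0.522, 3.093, 0.009]
force: [-10.2, 2.7, 18.1]
width: 0.254
```

>>> carry_out(targets=[{"dp": [0, 0, 0.006], "spin": 0}])

```text
clock: 13.55
eef_pos: [576.3, -132.7, 77.2]
ee_rot: [0.522, 3.094, 0.009]
force: [-17.1, 4.1, 31.0]
width: 0.263
```

>>> carry_out(targets=[{"dp": [0, 0, 0], "spin": 0}])

```text
clock: 13.68
eef_pos: [575.9, -132.6, 77.6]
ee_rot: [0.522, 3.094, 0.009]
force: [-0.1, 1.2, -5.7]
width: 0.258
```

>>> carry_out(targets=[{"dp": [0, 0, 0], "spin": 0}, {"dp": [0, 0, 0], "spin": 0}, {"dp": [0, 0, 0], "spin": 0}], jaw=0.6)

```text
clock: 14.05
eef_pos: [576.3, -132.5, 77.4]
ee_rot: [0.522, 3.093, 0.009]
force: [-0.4, 0.2, -0.0]
width: 0.599
```

```bash
python3 p.py p2
```

```text
14.1 pos [ 576.27 -132.51   77.4 ] F [ 0.84 -0.04 -0.34] w 0.597 tool y [0.328 0.945 0.006] z [ 0.005  0.005 -1.   ] dp [ 0.0015  0.0027 -0.0052] mm [ 0.75  1.36 -2.59]
```

View pics/p2.png

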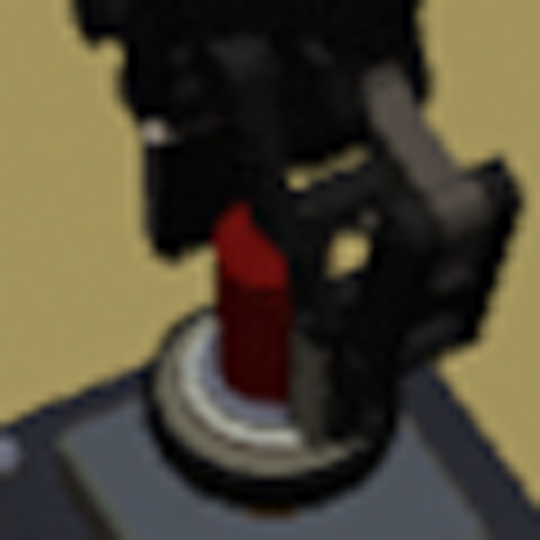

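>>> carry_out(targets=[{"dp": [0, 0, -0.02], "spin": 0}, {"dp": [0, 0, -0.03], "spin": 0}, {"dp": [0, 0, -0.03], "spin": 0}, {"dp": [0, 0, -0.02], "spin": 0}, {"dp": [0, 0, 0], "spin": 0}])

```text
clock: 14.72
eef_pos: [577.1, -133.1, 132.7]
ee_rot: [0.521, 3.091, 0.009]
force: [-0.6, -0.4, 0.0]
width: 0.598
```

>>> carry_out(targets=[{"dp": [0, 0, 0], "spin": 0}, {"dp": [0, 0, 0], "spin": 0}, {"dp": [0, 0, 0], "spin": 0}, {"dp": [0, 0, 0], "spin": 0}, {"dp": [0, 0, 0], "spin": 0}], jaw=0)

```text
clock: 15.35
eef_pos: [575.9, -132.8, 130.8]
ee_rot: [0.522, 3.094, 0.009]
force: [0.4, 0.2, 0.2]
width: 0.002
```

```bash
python3 p.py p3
```

```text
15.4 pos [ 575.91 -132.76  130.75] F [ 0.06 -0.68  1.01] w -0.001 tool y [0.328 0.945 0.007] z [ 0.005  0.005 -1.   ] dp [0.0013 0.0027 0.1015] mm [ 0.66  1.36 50.76]
```

View pics/p3.png

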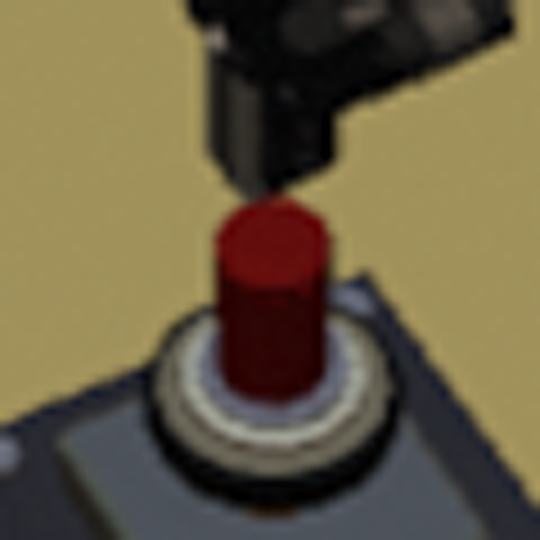

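>>> carry_out(targets=[{"dp": [0, 0, 0.02], "spin": 0}, {"dp": [0, 0, 0.01], "spin": 0}, {"dp": [0, 0, 0], "spin": 0}])

```text
clock: 15.78
eef_pos: [575.7, -132.6, 114.1]
ee_rot: [0.522, 3.094, 0.009]
force: [0.7, -0.8, 0.2]
width: -0.001
```

>>> carry_out(targets=[{"dp": [0, 0, 0.004], "spin": 0}, {"dp": [0, 0, 0.004], "spin": 0}])

```text
clock: 16.02
eef_pos: [575.8, -132.6, 110.1]
ee_rot: [0.522, 3.094, 0.009]
force: [0.2, 0.1, 0.8]
width: 0.002
```

>>> carry_out(targets=[{"dp": [0, 0, 0.004], "spin": 0}, {"dp": [0, 0, 0.004], "spin": 0}])

```text
clock: 16.27
eef_pos: [577.2, -133.0, 108.3]
ee_rot: [0.522, 3.091, 0.008]
force: [-3.3, 1.3, 13.0]
width: -0.002
```

>>> carry_out(targets=[{"dp": [0, 0, 0.005], "spin": 0}])

```text
clock: 16.4
eef_pos: [578.2, -133.4, 108.1]
ee_rot: [0.521, 3.089, 0.008]
force: [-7.3, 1.3, 17.8]
width: 0.0
```

>>> carry_out(targets=[{"dp": [0, 0, 0.006], "spin": 0}])

```text
clock: 16.52
eef_pos: [578.9, -133.6, 108.1]
ee_rot: [0.521, 3.087, 0.007]
force: [-11.9, 3.9, 24.0]
width: -0.001
```

>>> carry_out(targets=[{"dp": [0, 0, -0.004], "spin": 0}, {"dp": [0, 0, -0.02], "spin": 0}, {"dp": [0, 0, -0.04], "spin": 0}, {"dp": [0, 0, -0.04], "spin": 0}, {"dp": [0, 0, -0.02], "spin": 0}, {"dp": [0, 0, 0], "spin": 0}])

```text
clock: 17.27
eef_pos: [579.2, -134.1, 176.6]
ee_rot: [0.52, 3.083, 0.006]
force: [-0.1, -0.6, -0.2]
width: 0.001
```

```bash
python3 p.py p4
python3 - <<'E'
from m2 import *
a=snapshot('scene');A0=cv2.imread('pics/scene0.png')[:,:,::-1]; P=a['pixels']
for z in(106,107,108): print('cap top disc',z,fit(a,P,'R',(576,-131),z,12,3.14))
# vertical shift of tyre lower edge / hub between before and now
for c in range(308,328,3):
    f=lambda I:I[222:242,c].mean(1).astype(int)
    print(c,f(A0),f(P))
w=A0[224:238,306:330].mean(2).astype(np.float32);w2=P[224:238,306:330].mean(2).astype(np.float32)
print(cv2.phaseCorrelate(w,w2,cv2.createHanningWindow((24,14),cv2.CV_32F)))
r=A0[236:262,285:350].mean(2).astype(np.float32);r2=P[236:262,285:350].mean(2).astype(np.float32)
print('ref',cv2.phaseCorrelate(r,r2))
print(proj(a,[[576,-131,70],[576,-131,67]]))
E
```

```text
17.325 pos [ 578.97 -134.05  175.93] F [-0.23 -0.12  1.02] w -0.0 tool y [0.328 0.945 0.006] z [ 0.015  0.002 -1.   ] dp [0.0101 0.0026 0.1918] mm [ 5.07  1.3  95.88]
cap top disc 106 (array([ 559.57, -117.38]), np.float64(8.7))
cap top disc 107 (array([ 560.11, -116.8 ]), np.float64(8.7))
cap top disc 108 (array([ 560.95, -116.31]), np.float64(8.7))
308 [149 130 111  88  85  91  79  47  11   7   3  38  75  78  77  77  77  79
  79  79] [147 158 134 113  84  93  96  81  43  12   5   3  40  77  83  82  82  83
  84  83]
311 [150 151 151 153 146 107  78  92  79  11   8   4  21  58  81  79  78  80
  79  80] [ 86  97 106 103 139 146  81  83  96  75  11   9   2  22  61  85  83  82
  83  83]
314 [154 151 151 151 152 147 111  74  92  78  11   9   2  11  40  67  80  79
  79  79] [ 16  17  60 105  95 102 157 116  82  95  75  12   9   5  26  65  85  83
  83  83]
317 [ 87 156 151 151 151 152 131  61  93  83  27  10   3   5  20  54  81  79
  79  80] [ 18  15  21  66 108 115 150 139  73  98  87  12  12   3   8  48  86  82
  82  82]
320 [153 152 151 150 152 145 109  77  91  71  10   6   3   7  41  74  80  79
  79  79] [ 15  14  64 109  86  98 153  97  85  93  65  12   9   2  34  76  84  84
  82  82]
323 [151 150 151 153 141  96  84  91  76  15   9   3  17  55  82  80  79  79
  79  79] [ 94 113  97 107 144 145  98  88  95  75  13   9   1  34  75  85  84  83
  83  83]
326 [144 124 110  84  83  93  79  44  10   5  12  38  68  80  79  79  79  79
  80  79] [152 152 131 119  91  91  96  76  36   8   5  11  41  72  83  83  83  83
  83  84]
((-0.3868652876226193, 1.5137743246424922), 0.6927458518081241)
ref ((-0.007091142392717131, 0.5404827458471981), 1.0000770501639127)
[[317.10002524 220.2205994 ]
 [317.08715189 221.23652436]]
```

View pics/p4.png

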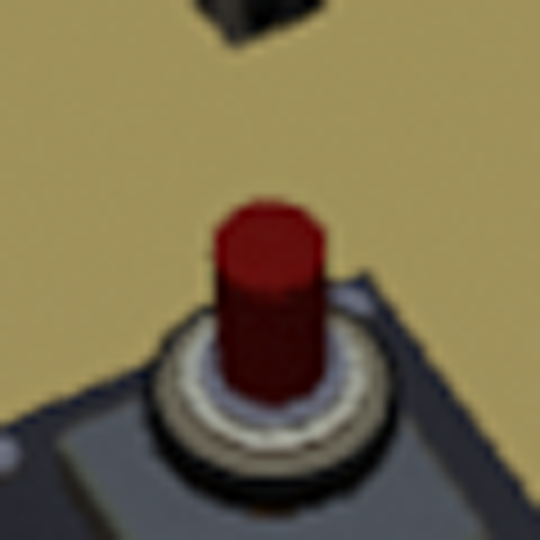

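Run:
```python
from h import *
a=snapshot('scene');save(a,'final');A0=cv2.imread('pics/scene0.png')[:,:,::-1];P=a['pixels']
# cradle static reference
r=A0[235:275,278:360].mean(2).astype(np.float32);r2=P[235:275,278:360].mean(2).astype(np.float32)
print(cv2.phaseCorrelate(r,r2,cv2.createHanningWindow((82,40),cv2.CV_32F)))
```

```text
((0.032593947236961185, -0.018911685344349394), 0.9716111033492618)
```

View pics/final.png

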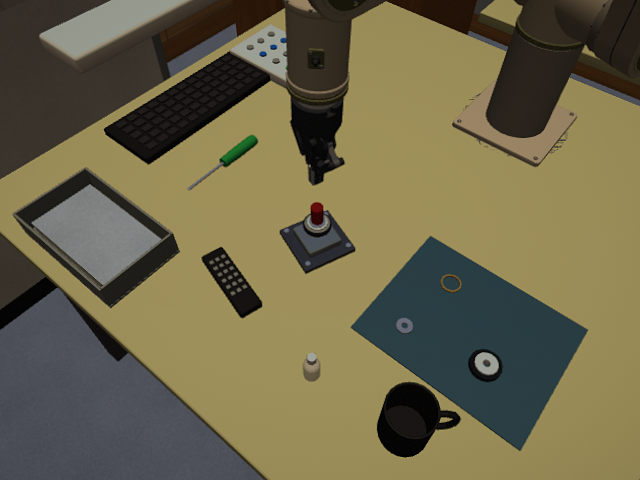

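The final picture shows the cap upright on the axle at about (317, 215). The gripper is clear of it, and nothing else has moved. The cradle's image shift is 0, and the wheel sits about 1 px lower than at the start, which is about 2.9 mm.

```bash
python3 -c "
from h import *
print(sign_off())"
```

```text
the job is handed in; nothing more can be done
None
```

The red cap is on the axle and pressed home, and I handed the job in at about 17.4 s; the hand-in gives no verdict.

I gripped the cap on the mat, lined it up over the axle with the scene camera, and pushed it down in small steps. The teeth slid at about 12 N. The cap then stalled at 31 N total at the wrist, so I estimate about 19 N on the hub. After opening the gripper I lifted clear, shut the fingers and pressed the flat top again. It stalled at 24 N, then I backed off.

**Last checks:**
- The cap stands upright on the hub and the gripper is well clear of it (tool tip at about 176 mm).
- The wheel sits about 1 px lower in the picture than at the start, which is about 2.9 mm of the 3 mm. The cradle itself shows no shift.
- The other things look unmoved in the scene picture.

**Checks that failed or disagreed:**
- An automatic fit of the cap's top disc in the final picture locked onto something else, so I ignored it.
- The two cameras disagreed by 1 to 1.5 mm on where the axle is, so I trusted the scene picture and the feel of the contact.
- The cap-top height from the second press (108.1 mm) was about 1 mm above the one from the grip (107.0 mm). I put that down to uncertainty in the grip height.
- During the second press the fingers slid about 3 mm sideways on the cap's top.

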